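# Sweep the press bed and hold the die cap at the half-way mark

### The arm

A 6-joint arm with a two-finger parallel gripper is mounted at the origin on the work surface. World frame = base frame: x ahead of the robot, y to its left, z up, the work surface at z = 0. Lengths are in m, angles in rad, forces in N, time in s.
With the tool pointing down it reaches from about 0.275 to 0.85 m from the base axis. Payload 5.2 kg.
Tool frame: the origin (TCP) lies on the centre line of the jaws, within the pads' length; the fingertips stand 17 mm ahead of it and the grasp point (between the pads) lies 2 mm behind it (finger_overhang is the distance from the TCP to the fingertips, in m); y points along the fingers, x is the direction in which the jaws open and shut, and the axes are right-handed (so a half turn about y gives the same grasp; the last joint's range is limited). The gripper opens to 85 mm and grips with 20 to 120 N. Pads are 22 mm wide; open, the fingers measure 114 mm over their backs; the gripper's body (76 mm by 85 mm) begins 54 mm behind the grasp point. The pads swing forward as they close: fully open they stand 13 mm farther back than shut.
Start: joints at [-1.32, 0.259, 1.535, -0, 1.348, -0.203], TCP at [0.241, -0.494, 0.248] pointing down, gripper open.
Joint ranges: [-3.14, 3.14], [-0.91, 2.08], [0.19, 2.58], [-1.22, 4.36], [0.22, 2.71], [-3.12, 3.12]. Speed limits (rad/s): [2.57, 2.57, 3.14, 3.14, 3.14, 3.14].

### API

Orientations are given as a unit quaternion [x, y, z, w].
In Python, from rig import get_state, get_image, close_job, finger_overhang gives the robot as it stands.
- The arm moves only by the tool move_arm, never from a script. Its argument "deltas" is one flat list of numbers, 5 for each row, row after row: the shift along the world's x, y, z in m, then the turn about the world's z in degrees, then the opening in per cent of the stroke, from 0 (shut) to 100 (fully open). In form: [dx, dy, dz, yaw, hand, dx, dy, dz, yaw, hand, ...]. A call has 1 to 20 rows; each row shifts and turns the commanded pose from where the row before left it; what a row does not reach is not made up. A row lasts 1/10 s, in which the tool goes at most 50 mm and 8.59 degrees, less where a joint would pass 70% of its speed; a pose out of reach is approached as far as the arm can. A call with a gripper value outside its range is refused whole. The fingers move at their own pace and stop on an object; the grip force is fixed at half the most. Time passes only in rows, so rows that do not move let the fingers close. It gives the time, the measured TCP pose, the force and the opening at its end, in the units of the state.
- get_state(): the state, without advancing time (a new reading comes with each control period).
- get_image(name): name is "scene" or "top" or "wrist"; returns a dict with "frame" (400x640x3 uint8, blue, green, red), "range_z" (400x640 float32, m along the optical axis (not along the pixel's ray), 0 where there is no reading), "fx", "fy", "cx", "cy" (pixels), "k1" (the pictures are not rectified: a ray, as slopes to the right and down, at radius r is drawn at 1 + k1 r^2 times it, then the intrinsics apply), "world_from_camera" (4x4, takes a point from camera to world coordinates). Camera axes: x right, y up, looking along -z (the intrinsics and any distortion apply to the point x, -y, -z); pixel columns grow to the right and rows downward; lengths in m; the calibration is good to about 2 mm. A picture is of the moment at which its call begins.
- close_job(): hands the job in, once; it reports no verdict.
The state is a dict: "t": time; "joints": joint angles; "dq": joint speeds; "effort": joint torques, N m; "position": TCP position; "tcp_rot": TCP orientation; "contact_force": force on the tool from outside, world axes, zero at the start; "ft_torque": the same for the moment, N m; "gripper_width": opening from 0.0 (shut) to 1.0 (fully open).
Only numpy, scipy, OpenCV 4.12 (cv2) and the standard library are available. Lean on these libraries where they do the work, as an engineer would, in place of code of your own. Each camera call takes 0.05 s, during which the arm holds its last target. There are 200 camera calls.

### The job

Pick up the bench brush, sweep the three pieces of scrap off the press bed into the grey tray on its front edge without touching the scrap with the gripper, and stand the brush back upright on the shelf. Then put the blue die cap into the bed's socket with its two lugs through the slots (at the white marks), press it flush and turn it clockwise, seen from above, to the yellow half-way marks, never so far that the lock starts to click. Finish while still gripping the cap there, holding it flush against its spring, with the key cup, tag punch and bell left where they were.

Things in the scene. Friction and masses are not known exactly. Their poses are not given: they have to be found in the camera images.
- press: fixed cast-iron hand press. Origin at shelf level straight under the socket's axis, z up. Flat die bed x -60 to +75, y -75 to +75 mm, top 45 mm above the shelf. From y +110 mm on, a column 56 mm thick and 270 mm high, its head swung aside towards +y, lever raised to 420 mm; nothing stands over the bed
- tray (a point): centre of the floor of the open grey scrap tray on the bed's front (-x) edge, fixed to the press: inside x -60 to -135, y -72 to +72 mm in the press frame, floor 4 mm above the shelf, three outer walls 45 mm high (level with the bed top), none against the bed
- socket (a point): centre of the socket's mouth in the flat bed top (45 mm up); axes as the press. Bore 36 mm in diameter through a bright lip 6 mm thick, with two slots 12 mm wide out to radius 24.5 mm on the press's +x and -x sides (white marks on the bed). Once under the lip, lugs turn clockwise from above by 0 to 110 deg; anticlockwise they stop at about 12 deg
- half_mark: pair of yellow painted lines on the bed, 40 to 58 mm from the socket's axis, fixed to the press; origin at the socket centre on the bed top, its x axis runs along the two lines: 50 deg clockwise (seen from above) of the slots
- pad (a joint): brass spring pad that fills the socket's bore, flush with the bed at 0; value is how far it is pushed down (m). It pushes up with 2 N at 0 and 6 N at 0.015, where the cap is flush, so a seated cap let go rises 4 mm until its lugs meet the lip
- click (a joint): click plunger of the lock, under the lip: 0 at rest, grows (m) as a lug rides over it when the cap is turned too far. A lug meets it about 63 deg clockwise of the slots and has clicked at about 105 deg (red marks at 100 deg)
- cap: blue die cap, 0.3 kg, loose, at first standing on its stem. Origin: centre of the flange's underside (sits flush on the bed), 15 mm up at first. Flange 72 mm wide, 8 thick; grip bar along x 52 long, 16 wide, 8 to 46 mm above the origin, white line on top; below, stem 32 mm wide, 15 long, with two lugs at its foot on +x and -x, 8 mm wide, 5 high, to radius 22. Same either way round
- brush: bench brush, 0.16 kg, loose, standing upright on its bristles. Origin at the centre of its underside. Black bristle block 110 mm (x) by 26 mm (y), 30 mm high, wooden back 116 x 30 mm from 30 to 42 mm, wooden grip ridge along x, 70 mm long, 20 mm wide (y), from 42 to 78 mm height
- slug: scrap: brass cylinder 20 mm in diameter, 13 mm high, origin at the centre of its underside
- offcut: scrap: copper block 22 x 16 x 14 mm, origin at the centre of its underside
- stub: scrap: orange plastic block 18 x 18 x 12 mm, origin at the centre of its underside
- key_cup: bystander: white porcelain key cup, 72 mm in diameter, 70 mm high, origin under its centre
- tag_punch: bystander: mustard plastic tag punch, 120 mm (x) by 34 mm, 50 mm high, origin under its centre
- bell: bystander: red enamel bike bell, 58 mm in diameter, 38 mm high, origin under its centre
Mind the look-alikes: they are no part of the job. Of the things like the cap, leave any that is pink or red; of the rest the larger one is meant.

How it is judged:
By the outcome, as a careful person would: the job done as asked, in the order asked, and still so for the second after the job is handed in, while the arm keeps its last pose, push and grip.
It also fails if it takes over 61 s, if anything falls off the work surface, if the arm or the gripper's body presses on something with over 40 N, if the wrist force passes 120 N, or if a joint passes its speed limit or range.

## Working session

There is one attempt and no reset: what is moved stays moved. The work goes in short steps, Python scripts to look and compute and a tool call to move; the robot and the scene stay as the last step left them, time stands still between calls to the robot, and variables do not carry over. Pictures are saved under pics/ and viewed, about 8 in all and at most 12, crops included, and the job is handed in when it is done.

Besides the shell and the picture viewer there is one more tool, called in YAML: its name, and indented under it one key for each argument. move_arm: Moves the arm, as the interface text tells. Its arguments: {"type":"object","properties":{"deltas":{"type":"array","items":{"type":"number"}}},"required":["deltas"]}

```bash
mkdir -p pics; ls
cat > h.py <<'E'
import numpy as np, cv2, pickle
from rig import get_state, get_image
def pts(d):
    h,w=d["range_z"].shape
    u,v=np.meshgrid(np.arange(w),np.arange(h))
    K=np.array([[d["fx"],0,d["cx"]],[0,d["fy"],d["cy"]],[0,0,1]])
    x=(u-d["cx"])/d["fx"]; y=(v-d["cy"])/d["fy"]
    a,b=x.copy(),y.copy()
    for _ in range(8):
        s=1+d["k1"]*(a*a+b*b); a,b=x/s,y/s
    z=d["range_z"]; P=np.stack([a*z,-b*z,-z,np.ones_like(z)],-1)
    W=P@np.array(d["world_from_camera"]).T
    W=W[...,:3]; W[z==0]=np.nan
    return W
def ortho(d,x0,x1,y0,y1,zmin=-1,res=0.001,zmax=9):
    # up = +x, left = +y ; returns img & height
    W=pts(d); m=np.isfinite(W[...,0])&(W[...,2]>zmin)&(W[...,2]<zmax)
    p=W[m];c=d["frame"][m]; o=np.argsort(p[:,2]);p=p[o];c=c[o]
    H=int((x1-x0)/res);Wd=int((y1-y0)/res)
    r=((x1-p[:,0])/res).astype(int);q=((y1-p[:,1])/res).astype(int)
    k=(r>=0)&(r<H)&(q>=0)&(q<Wd)
    im=np.zeros((H,Wd,3),np.uint8);im[r[k],q[k]]=c[k]
    return im
def shot(n,tag):
    d=get_image(n); pickle.dump(d,open(f"pics/{tag}.pkl","wb")); return d
def load(tag): return pickle.load(open(f"pics/{tag}.pkl","rb"))
E
python3 - <<'E'
from h import *
s=get_state();print(s["t"],s["position"],s["tcp_rot"],s["gripper_width"])
a=shot("top","top0");b=shot("scene","scene0")
for d in(a,b):print(d["fx"],d["k1"],np.round(d["world_from_camera"],3).tolist())
cv2.imwrite("pics/top0.png",a["frame"]);cv2.imwrite("pics/scene0.png",b["frame"])
E
```

```text
pics
0.0 [ 0.24098589 -0.49383931  0.24746603] [-0.59920484  0.37518637 -0.3742521   0.60010342] 1.0002216128255077
371.18770082280906 -0.07021452343613015 [[-0.017, 0.998, -0.067, 0.453], [-0.999, -0.015, 0.031, 0.001], [0.03, 0.067, 0.997, 0.953], [0.0, 0.0, 0.0, 1.0]]
404.1560446143751 0.0017209559078108841 [[-0.147, -0.846, 0.512, 1.068], [0.989, -0.125, 0.077, 0.063], [-0.001, 0.518, 0.855, 0.955], [0.0, 0.0, 0.0, 1.0]]
```

View pics/top0.png

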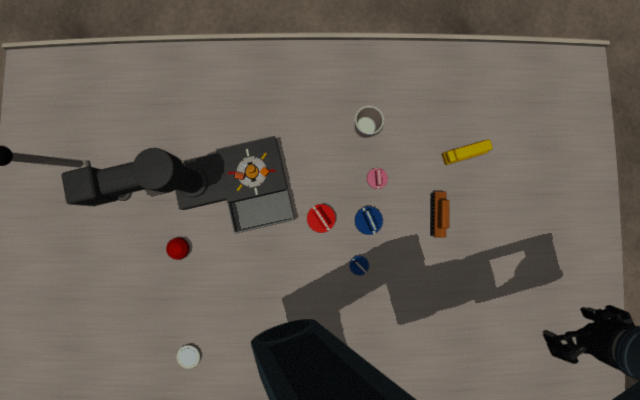

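View pics/scene0.png

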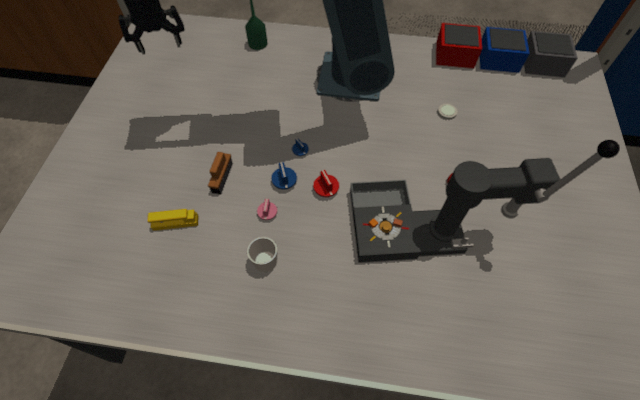

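The top view shows cap-like things at: red (321,218), large blue (369,220), small pink (377,178), small blue (359,265). The large blue one fits: it is not pink or red, and it is the larger of the two blues. The brush is at (440,214), the bed and socket at (250,172) with scrap on it, and the tray at (262,212). Next I measure these and enlarge a crop to confirm.

Run:
```python
from h import *
a=load("top0");W=pts(a);hsv=cv2.cvtColor(a["frame"],cv2.COLOR_BGR2HSV)
def reg(n,u0,v0,u1,v1,m):
    M=np.zeros(m.shape,bool);M[v0:v1,u0:u1]=1;M&=m&np.isfinite(W[...,2]);p=W[M]
    if len(p)<3: print(n,len(p));return
    r=cv2.minAreaRect((p[:,:2]*1000).astype(np.float32))
    print(n,len(p),"med",np.round(np.median(p,0)*1000),"z",np.round(np.percentile(p[:,2],[5,50,95])*1000),"rect",np.round(r[0]),np.round(r[1]),round(r[2],1));return p
z=W[...,2];T=z>-9
H,S,V=[hsv[...,i] for i in range(3)]
blue=(H>95)&(H<125)&(S>120)
reg("cap flange",350,200,390,240,(z>.017)&(z<.03))
reg("cap bar",350,200,390,240,(z>.05))
reg("cap white",350,200,390,240,(z>.05)&(S<90)&(V>120))
reg("smallblue",345,250,375,280,(z>.008))
reg("brush back",425,185,460,242,(z>.034)&(z<.055))
reg("brush top",425,185,460,242,(z>.068))
reg("punch",438,135,500,170,z>.01);reg("cup",350,100,390,140,z>.06);reg("bell",160,235,195,262,z>.01);reg("redcap",300,200,340,235,(z>.01)&(z<.03));reg("pink",362,165,392,190,z>.008)
reg("bed",170,130,300,215,(z>.038)&(z<.052))
B=(z>.038)&(z<.066)
reg("yellow",215,140,290,200,B&(H>22)&(H<35)&(S>150))
for nm,m in(("white",(S<50)&(V>150)),("yel",(H>20)&(H<36)&(S>140)&(V>120)),("red",((H<6)|(H>174))&(S>150)),("hi",np.ones_like(B))):
    M=B&m if nm!="hi" else (z>.052)&(z<.066)
    M=M.astype(np.uint8);M[:135]=0;M[205:]=0;M[:,:222]=0;M[:,290:]=0
    n,l,st,c=cv2.connectedComponentsWithStats(M)
    for i in range(1,n):
        if st[i,4]>4:
            p=W[l==i];print(nm,st[i],np.round(np.nanmean(p,0)*1000,1),np.median(hsv[l==i],0))
c1=cv2.resize(a["frame"][125:245,220:400],None,fx=4.4,fy=4.4,interpolation=cv2.INTER_CUBIC)
cv2.imwrite("pics/crop1.png",c1)
```

```text
cap flange 462 med [ 454. -134.   24.] z [21. 24. 27.] rect [ 455. -138.] [69. 71.] 88.1
cap bar 149 med [ 455. -138.   62.] z [57. 62. 65.] rect [ 455. -139.] [51. 16.] 22.4
cap white 32 med [ 456. -138.   63.] z [59. 63. 65.] rect [ 455. -139.] [47.  4.] 22.1
smallblue 309 med [ 342. -112.   17.] z [14. 17. 44.] rect [ 341. -114.] [48. 48.] 87.9
brush back 361 med [ 469. -308.   42.] z [38. 42. 51.] rect [ 467. -316.] [ 31. 116.] 86.4
brush top 266 med [ 466. -315.   78.] z [74. 78. 80.] rect [ 466. -316.] [21. 68.] 87.6
punch 630 med [ 623. -392.   49.] z [19. 49. 52.] rect [ 627. -398.] [ 35. 118.] 15.4
cup 198 med [ 701. -140.   70.] z [61. 70. 73.] rect [ 699. -138.] [68. 69.] 62.7
bell 400 med [393. 337.  31.] z [17. 31. 39.] rect [392. 341.] [53. 53.] 42.7
redcap 494 med [462. -19.  24.] z [21. 24. 26.] rect [462. -19.] [71. 69.] 62.1
pink 347 med [ 561. -160.   19.] z [15. 19. 47.] rect [ 562. -164.] [51. 53.] 44.4
bed 3482 med [582. 159.  46.] z [42. 46. 49.] rect [544. 199.] [200. 261.] 12.1
yellow 29 med [543. 179.  46.] z [43. 46. 49.] rect [578. 152.] [  6. 113.] 52.3
yel [262 153   4   6  10] [617.4 120.3  46.5] [ 23. 255. 143.]
yel [237 185   5   5  12] [540.6 180.6  46.3] [ 23. 255. 142.]
red [269 169   7   3  15] [580.9  99.6  45.9] [  2. 222.  93.]
red [228 171   8   3  17] [576.7 199.1  47.8] [  1. 222. 112.]
hi [247 164   9   9  57] [584.9 150.3  58.8] [ 18. 232. 141.]
hi [260 167   9   9  57] [577.4 118.2  57.6] [ 14. 255. 158.]
hi [234 172  11   8  64] [567.7 178.7  59.3] [ 10. 201. 138.]
```

View pics/crop1.png

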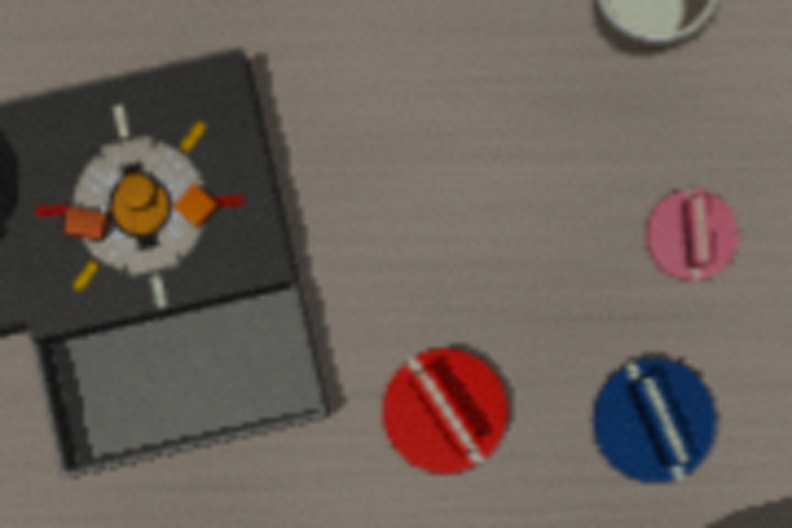

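The crop confirms the cap: large blue at crop (655,418). The scrap lies on the socket: offcut (84,221), slug (140,200), stub (196,205). The white marks are at (121,122) and (158,291), so the press is at yaw ≈12° with the socket at (0.579, 0.150). The heights match the given sizes: bed 46 mm, cap bar top 62 mm, brush top 78 mm. The brush is at (0.466, -0.316), yaw ≈ -3°. I'll go above it now.

move_arm:
  deltas: [0.028, 0.022, -0.012, -3.6, 100, 0.028, 0.022, -0.012, -3.6, 100, 0.028, 0.022, -0.012, -3.6, 100, 0.028, 0.022, -0.012, -3.6, 100, 0.028, 0.022, -0.012, -3.6, 100, 0.028, 0.022, -0.012, -3.6, 100, 0.028, 0.022, -0.012, -3.6, 100, 0.028, 0.022, -0.012, -3.6, 100, 0, 0, 0, 0, 100, 0, 0, 0, 0, 100]

```text
t: 1.1
position: [0.4652, -0.3175, 0.1516]
tcp_rot: [-0.489, 0.512, -0.511, 0.488]
contact_force: [-0.6, -0.1, -0.6]
gripper_width: 0.998
```

```bash
cat >> h.py <<'E'
def st():
    s=get_state();q=s["tcp_rot"];x,y,z,w=q
    print("t",round(s["t"],2),"pos",np.round(np.array(s["position"])*1000,1),"jaw",round(np.degrees(np.arctan2(2*(x*y+z*w),1-2*(y*y+z*z))),1),"F",np.round(s["contact_force"],1),"M",np.round(s["ft_torque"],2),"w",round(s["gripper_width"]*85,1),"q",np.round(s["joints"],2))
    return s
E
python3 - <<'E'
from h import *
import rig;print(rig.finger_overhang)
st();d=shot("wrist","w1");W=pts(d);z=W[...,2]
for lo,hi in((.070,.09),(.034,.05)):
    M=(z>lo)&(z<hi)&(abs(W[...,0]-.466)<.1)&(abs(W[...,1]+.316)<.1);p=W[M]
    r=cv2.minAreaRect((p[:,:2]*1000).astype(np.float32));print(len(p),np.median(p[:,2]),r)
cv2.imwrite("pics/w1.png",d["frame"])
E
```

```text
0.017
t 1.1 pos [ 465.2 -317.5  151.6] jaw -92.6 F [-0.6 -0.1 -0.6] M [-0.04  0.02 -0.02] w 84.8 q [-0.8   0.36  1.64 -0.    1.14  0.82]
2686 0.07770918364362865 ((466.9226379394531, -315.89813232421875), (20.107908248901367, 69.16866302490234), 87.32144927978516)
2284 0.04169654022376246 ((466.5156555175781, -315.9527893066406), (30.02872085571289, 115.62682342529297), 87.30689239501953)
```

View pics/w1.png

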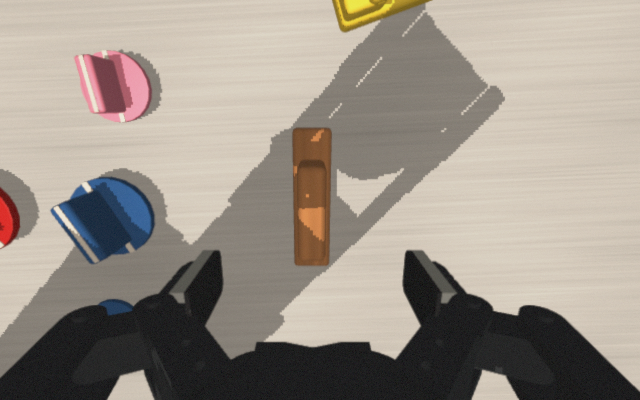

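The wrist view shows the brush ridge between the jaws at (312,200), long axis across the jaw direction. The measured sizes match (69x20 ridge at 78 mm, 116x30 back at 42 mm). Descend and grip.

move_arm:
  deltas: [0.0015, 0.0015, -0.03, 0, 100, 0, 0, -0.03, 0, 100, 0, 0, -0.02, 0, 100, 0, 0, -0.008, 0, 100, 0, 0, 0, 0, 100, 0, 0, 0, 0, 0, 0, 0, 0, 0, 0, 0, 0, 0, 0, 0, 0, 0, 0, 0, 0, 0, 0, 0, 0, 0, 0, 0, 0, 0, 0, 0, 0, 0, 0, 0]

```text
t: 2.35
position: [0.467, -0.3171, 0.065]
tcp_rot: [0.488, -0.512, 0.512, -0.488]
contact_force: [-0.4, 1.5, 5.7]
gripper_width: 0.225
```

```bash
python3 -c "
from h import *
st()"
```

```text
t 2.35 pos [ 467.  -317.1   65. ] jaw -92.8 F [-0.4  1.5  5.7] M [ 0.08  0.08 -0.03] w 19.1 q [-0.79  0.47  1.72  0.    0.95  0.83]
```

move_arm:
  deltas: [0, 0, 0.03, 0, 0, 0, 0, 0.045, 0, 0, 0, 0, 0.045, 0, 0, 0.011, 0.034, 0, 7.5, 0, 0.011, 0.034, 0, 7.5, 0, 0.011, 0.034, 0, 7.5, 0, 0.011, 0.034, 0, 7.5, 0, 0.011, 0.034, 0, 7.5, 0, 0.011, 0.034, 0, 7.5, 0, 0.011, 0.034, 0, 7.5, 0, 0.011, 0.034, 0, 7.5, 0, 0.011, 0.034, 0, 7.5, 0, 0.011, 0.034, 0, 7.5, 0, 0.011, 0.034, 0, 7.5, 0, 0.011, 0.034, 0, 7.5, 0, 0.011, 0.034, 0, 7.5, 0, 0.013, 0.034, 0, 7.5, 0, 0, 0, 0, 0, 0, 0, 0, 0, 0, 0]

```text
t: 4.25
position: [0.6221, 0.1599, 0.1833]
tcp_rot: [0.703, 0.075, -0.076, -0.703]
contact_force: [0.4, -0.4, -1.5]
gripper_width: 0.222
```

Run:
```python
from h import *
st();d=shot("wrist","w2");t=shot("top","t2");e=shot("scene","s2")
for n,k in(("w",d),("t",t),("s",e)):
    W=pts(k);z=W[...,2];hs=cv2.cvtColor(k["frame"],cv2.COLOR_BGR2HSV)
    # socket frame estimates from yellow marks & bed
    near=(np.hypot(W[...,0]-.579,W[...,1]-.150)<.065)&(np.hypot(W[...,0]-.579,W[...,1]-.150)>.038)&(z<.052)&(z>.036)
    for nm,m in(("yel",(hs[...,0]>18)&(hs[...,0]<36)&(hs[...,1]>150)),("red",((hs[...,0]<6)|(hs[...,0]>174))&(hs[...,1]>150)),("white",(hs[...,1]<50)&(hs[...,2]>110))):
        c=cv2.connectedComponentsWithStats((near&m).astype(np.uint8))
        for i in range(1,c[0]):
            if c[2][i,4]>8:print(n,nm,c[2][i,4],np.round(np.nanmean(W[c[1]==i],0)*1000,1))
v=np.hstack([cv2.resize(d["frame"],(400,250)),cv2.resize(e["frame"][140:290,320:560],(400,250))]);cv2.imwrite("pics/v2.png",v)
```

```text
t 4.25 pos [622.1 159.9 183.3] jaw 12.3 F [ 0.4 -0.4 -1.5] M [-0.01 -0.02  0.03] w 18.9 q [ 0.08  0.47  1.39 -0.    1.29 -0.14]
w yel 124 [539.7 181.6  45.7]
w red 122 [576.5 200.6  45.6]
w red 60 [580.7  99.9  45.8]
w white 4064 [547.6 173.8  45.1]
t yel 19 [617.  121.2  46.7]
t yel 17 [541.1 180.   46.5]
t red 16 [580.6  99.1  46.9]
t white 20 [530.7 140.4  46.1]
s yel 16 [615.6 122.2  45. ]
```

View pics/v2.png

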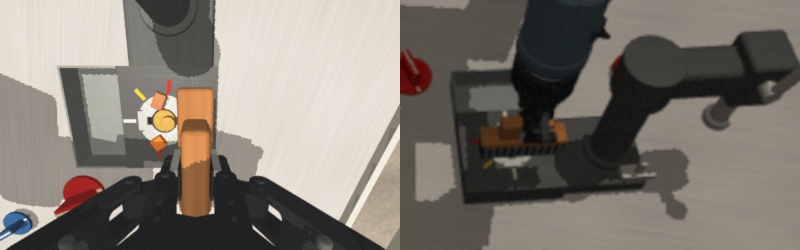

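The left half (wrist) shows the brush over the far side of the bed, with all scrap clear on the tray side of it. The right half confirms that the brush runs parallel to the press's y axis. Lower it and sweep.

move_arm:
  deltas: [0, 0, -0.025, 0, 0, 0, 0, -0.025, 0, 0, 0, 0, -0.015, 0, 0, 0, 0, -0.006, 0, 0, 0, 0, 0, 0, 0, -0.0098, -0.0021, 0, 0, 0, -0.0098, -0.0021, 0, 0, 0, -0.0098, -0.0021, 0, 0, 0, -0.0098, -0.0021, 0, 0, 0, -0.0098, -0.0021, 0, 0, 0, -0.0098, -0.0021, 0, 0, 0, -0.0098, -0.0021, 0, 0, 0, -0.0098, -0.0021, 0, 0, 0, -0.0098, -0.0021, 0, 0, 0, -0.0098, -0.0021, 0, 0, 0, -0.0098, -0.0021, 0, 0, 0, 0, 0, 0, 0, 0, 0, 0, 0, 0, 0]

```text
t: 6.2
position: [0.5149, 0.136, 0.1135]
tcp_rot: [0.703, 0.075, -0.075, -0.703]
contact_force: [0.6, -0.1, -0.5]
gripper_width: 0.222
```

Run:
```python
from h import *
st();d=shot("wrist","w3");e=shot("scene","s3")
v=np.hstack([cv2.resize(d["frame"],(400,250)),cv2.resize(e["frame"][140:290,320:560],(400,250))]);cv2.imwrite("pics/v3.png",v)
```

```text
t 6.2 pos [514.9 136.  113.5] jaw 12.2 F [ 0.6 -0.1 -0.5] M [ 0.02 -0.05 -0.04] w 18.9 q [ 0.05  0.36  1.76  0.    1.03 -0.16]
```

View pics/v3.png

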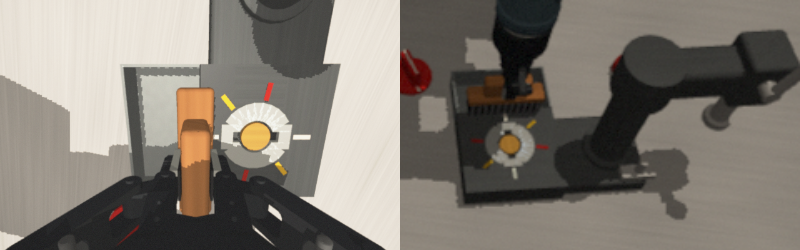

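The bed is clear in both halves (socket and brass pad at (256,136) in the left half), and the brush stands over the tray. Lift, carry it back and check the tray.

move_arm:
  deltas: [0, 0, 0.03, 0, 0, 0, 0, 0.04, 0, 0, -0.0034, -0.0324, 0.005, -7.5, 0, -0.0034, -0.0324, 0, -7.5, 0, -0.0034, -0.0324, 0, -7.5, 0, -0.0034, -0.0324, 0, -7.5, 0, -0.0034, -0.0324, 0, -7.5, 0, -0.0034, -0.0324, 0, -7.5, 0, -0.0034, -0.0324, 0, -7.5, 0, -0.0034, -0.0324, 0, -7.5, 0, -0.0034, -0.0324, 0, -7.5, 0, -0.0034, -0.0324, 0, -7.5, 0, -0.0034, -0.0324, 0, -7.5, 0, -0.0034, -0.0324, 0, -7.5, 0, -0.0034, -0.0324, 0, -7.5, 0, -0.0034, -0.0324, 0, -7.5, 0, 0, 0, 0, 0, 0, 0, 0, 0, 0, 0]

```text
t: 8.1
position: [0.4671, -0.3183, 0.1879]
tcp_rot: [-0.487, 0.512, -0.512, 0.488]
contact_force: [-0.5, -0.5, -0.3]
gripper_width: 0.223
```

Run:
```python
from h import *
st();d=shot("top","t4");e=shot("scene","s4");w=shot("wrist","w4")
v=np.hstack([cv2.resize(d["frame"][130:240,220:396],(400,250)),cv2.resize(e["frame"][140:290,320:560],(400,250))]);cv2.imwrite("pics/v4.png",v)
W=pts(w);z=W[...,2];s=get_state()["position"]
m=(np.hypot(W[...,0]-s[0],W[...,1]-s[1])<.12)&(z>.12)
W=pts(e);z=W[...,2];m=(np.abs(W[...,0]-s[0])<.07)&(np.abs(W[...,1]-s[1])<.03)&(z>.02);print(np.round(np.percentile(z[m],[0,1,5,20])*1000))
```

```text
t 8.1 pos [ 467.1 -318.3  187.9] jaw -92.8 F [-0.5 -0.5 -0.3] M [ 0.02 -0.02 -0.02] w 18.9 q [-0.8   0.33  1.59  0.    1.22  0.82]
[122. 128. 146. 214.]
```

View pics/v4.png

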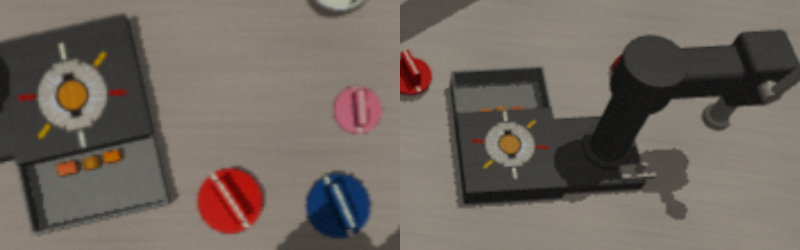

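All three pieces lie on the tray floor (left half, (66,168), (92,163), (113,156)) and the bed is clear. The brush underside reads 122 mm, so I lower it by 122 mm, release and rise.

move_arm:
  deltas: [0, 0, -0.04, 0, 0, 0, 0, -0.04, 0, 0, 0, 0, -0.025, 0, 0, 0, 0, -0.012, 0, 0, 0, 0, -0.005, 0, 0, 0, 0, 0, 0, 0, 0, 0, 0, 0, 0]

```text
t: 8.95
position: [0.4682, -0.3181, 0.0678]
tcp_rot: [0.488, -0.511, 0.513, -0.488]
contact_force: [0.5, -0.0, -0.4]
gripper_width: 0.218
```

```bash
python3 -c "
from h import *
st()"
```

```text
t 8.95 pos [ 468.2 -318.1   67.8] jaw -92.8 F [ 0.5 -0.  -0.4] M [-0.   -0.04 -0.05] w 18.6 q [-0.79  0.47  1.72  0.    0.96  0.83]
```

move_arm:
  deltas: [0, 0, -0.0015, 0, 0, 0, 0, -0.0015, 0, 0, 0, 0, 0, 0, 0, 0, 0, 0, 0, 100, 0, 0, 0, 0, 100, 0, 0, 0, 0, 100, 0, 0, 0, 0, 100, 0, 0, 0, 0, 100, 0, 0, 0, 0, 100, 0, 0, 0.03, 0, 100, 0, 0, 0.04, 0, 100, 0, 0, 0.04, 0, 100]

```text
t: 10.15
position: [0.4668, -0.3171, 0.1739]
tcp_rot: [-0.488, 0.513, -0.511, 0.488]
contact_force: [0.9, -1.0, -0.2]
gripper_width: 0.996
```

Run:
```python
from h import *
st();d=shot("wrist","w5");W=pts(d);z=W[...,2]
for lo,hi in((.070,.09),(.034,.05)):
    M=(z>lo)&(z<hi)&(abs(W[...,0]-.466)<.08)&(abs(W[...,1]+.316)<.05);p=W[M]
    r=cv2.minAreaRect((p[:,:2]*1000).astype(np.float32));print(len(p),np.median(p[:,2]),r)
```

```text
t 10.15 pos [ 466.8 -317.1  173.9] jaw -92.8 F [ 0.9 -1.  -0.2] M [ 0.01 -0.04  0.02] w 84.7 q [-0.79  0.34  1.61  0.    1.19  0.83]
2231 0.07771139632233917 ((468.065673828125, -317.4106140136719), (19.95964813232422, 69.25933074951172), 86.91031646728516)
1978 0.041694654728960084 ((467.7365417480469, -317.4273681640625), (30.04283332824707, 114.65577697753906), 87.29295349121094)
```

The brush stands upright and flat on the shelf (ridge top 78 mm, back 42 mm) at (0.468, -0.317). Now above the blue cap.

move_arm:
  deltas: [-0.0024, 0.0357, -0.004, 5, 100, -0.0024, 0.0357, -0.004, 5, 100, -0.0024, 0.0357, -0.004, 5, 100, -0.0024, 0.0357, -0.004, 5, 100, -0.0024, 0.0357, -0.004, 5, 100, 0, 0, 0, 0, 100, 0, 0, 0, 0, 100]

```text
t: 10.9
position: [0.4554, -0.1386, 0.1534]
tcp_rot: [0.587, -0.394, 0.394, -0.587]
contact_force: [-0.3, -1.1, -0.2]
gripper_width: 1.0
```

Run:
```python
from h import *
st();d=shot("wrist","w6");W=pts(d);z=W[...,2];hs=cv2.cvtColor(d["frame"],cv2.COLOR_BGR2HSV)
near=np.hypot(W[...,0]-.455,W[...,1]+.1385)<.045
for nm,M in(("bar",near&(z>.056)&(z<.068)),("white",near&(z>.056)&(z<.068)&(hs[...,1]<90)),("flange",near&(z>.018)&(z<.028))):
    p=W[M];r=cv2.minAreaRect((p[:,:2]*1000).astype(np.float32));print(nm,len(p),np.median(p[:,2]),r)
cv2.imwrite("pics/w6.png",d["frame"])
```

```text
t 10.9 pos [ 455.4 -138.6  153.4] jaw -67.7 F [-0.3 -1.1 -0.2] M [-0.03 -0.01  0.04] w 85.0 q [-0.53  0.22  1.84 -0.    1.08  0.65]
bar 1344 0.06096877646454854 ((454.4349365234375, -137.1437225341797), (51.760440826416016, 15.386788368225098), 22.771150588989258)
white 455 0.061433098023013194 ((454.6867370605469, -140.05519104003906), (50.8366584777832, 14.774941444396973), 16.436777114868164)
flange 3731 0.023035691771031153 ((455.5205078125, -137.1114501953125), (69.77222442626953, 71.12543487548828), 21.871688842773438)
```

View pics/w6.png

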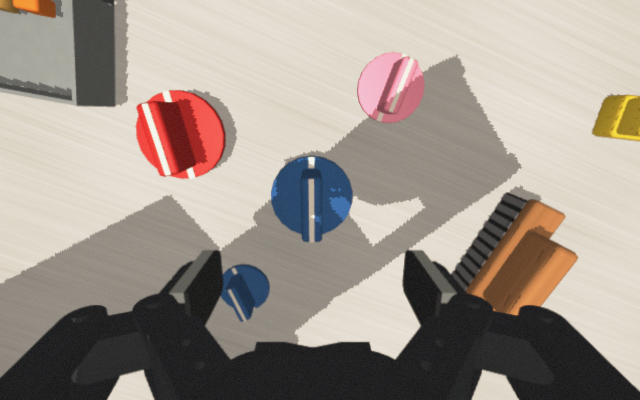

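The large blue cap is centred between the jaws at (312,200), bar across the jaw direction. The measured bar is 52x15 mm, top at 61 mm. The small blue one (245,288) is clear of the fingers. Grip it.

move_arm:
  deltas: [-0.001, 0.0015, -0.04, 0.4, 100, 0, 0, -0.04, 0, 100, 0, 0, -0.02, 0, 100, 0, 0, -0.008, 0, 100, 0, 0, 0, 0, 100, 0, 0, 0, 0, 0, 0, 0, 0, 0, 0, 0, 0, 0, 0, 0, 0, 0, 0, 0, 0, 0, 0, 0, 0, 0, 0, 0, 0, 0, 0, 0, 0, 0, 0, 0]

```text
t: 12.15
position: [0.4547, -0.1377, 0.046]
tcp_rot: [-0.588, 0.392, -0.393, 0.588]
contact_force: [-1.5, 0.4, 5.9]
gripper_width: 0.181
```

```bash
python3 -c "
from h import *
st()"
```

```text
t 12.15 pos [ 454.7 -137.7   46. ] jaw -67.4 F [-1.5  0.4  5.9] M [0.09 0.22 0.03] w 15.4 q [-0.53  0.37  1.96 -0.    0.81  0.65]
```

move_arm:
  deltas: [0, 0, 0.03, 0, 0, 0, 0, 0.04, 0, 0, 0, 0, 0.034, 0, 0, 0.0155, 0.036, 0, -1.3, 0, 0.0155, 0.036, 0, -1.3, 0, 0.0155, 0.036, 0, -1.3, 0, 0.0155, 0.036, 0, -1.3, 0, 0.0155, 0.036, 0, -1.3, 0, 0.0155, 0.036, 0, -1.3, 0, 0.0155, 0.036, 0, -1.3, 0, 0.0155, 0.036, 0, -1.3, 0, 0, 0, -0.012, 0, 0, 0, 0, 0, 0, 0, 0, 0, 0, 0, 0]

```text
t: 13.55
position: [0.577, 0.1499, 0.1362]
tcp_rot: [0.551, -0.445, 0.443, -0.549]
contact_force: [-0.3, -0.4, -2.5]
gripper_width: 0.179
```

```bash
cat > m.py <<'E'
from h import *
def meas(tag):
    s=st();P=np.array(s["position"])*1000
    for n in("wrist","top","scene"):
        d=shot(n,tag+n);W=pts(d)*1000;z=W[...,2];hs=cv2.cvtColor(d["frame"],cv2.COLOR_BGR2HSV);H,S,V=[hs[...,i] for i in range(3)]
        rr=np.hypot(W[...,0]-578.7,W[...,1]-150.5);near=(rr<64)&(rr>36)&(abs(z-45)<8)
        for nm,m in(("yel",(H>18)&(H<36)&(S>150)),("red",((H<6)|(H>174))&(S>150)),("white",(S<50)&(V>120)&(rr>38))):
            c=cv2.connectedComponentsWithStats((near&m).astype(np.uint8))
            for i in range(1,c[0]):
                if c[2][i,4]>8:
                    p=W[c[1]==i];print(n,nm,len(p),np.round(np.nanmean(p,0),1))
        cp=np.hypot(W[...,0]-P[0],W[...,1]-P[1])<42
        for nm,lo,hi in(("flange",-31+4,-31+13),("bar",10,20)):
            M=cp&(z>P[2]+lo)&(z<P[2]+hi)&(H>90)&(H<130)&(S>90);p=W[M]
            if len(p)>20:
                r=cv2.minAreaRect(p[:,:2].astype(np.float32));print(n,nm,len(p),"z",np.round(np.median(p[:,2]),1),np.round(r[0],1),np.round(r[1],1),round(r[2],1))
                if nm=="flange":
                    c,rad=cv2.minEnclosingCircle(p[:,:2].astype(np.float32));print("   circ",np.round(c,1),round(rad,1))
E
python3 - <<'E'
from m import *
meas("a")
w=load("awrist")["frame"];e=load("ascene")["frame"]
cv2.imwrite("pics/v7.png",np.hstack([cv2.resize(w,(400,250)),cv2.resize(e[140:290,320:560],(400,250))]))
E
```

```text
t 13.55 pos [577.  149.9 136.2] jaw -77.8 F [-0.3 -0.4 -2.5] M [ 0.01  0.   -0.  ] w 15.3 q [ 0.07  0.44  1.57 -0.    1.14  1.43]
wrist yel 177 [617.1 121.6  45.7]
wrist red 153 [576.5 200.6  45.6]
wrist red 92 [580.5  99.6  45.7]
wrist white 5423 [604.6 184.2  45.1]
wrist white 40 [576.3  87.8  45.3]
wrist flange 5619 z 113.2 [586.4 152.6] [52.1 70.7] 12.5
   circ [576.9 150.4] 35.8
wrist bar 2934 z 150.9 [579.1 148.3] [51.  38.6] 35.1
top red 18 [580.5 101.1  46.9]
top white 16 [531.2 140.7  46.5]
top flange 131 z 114.8 [564.  127.3] [22.5 41. ] 82.5
   circ [564.  126.6] 22.4
scene yel 16 [615.7 122.2  45.2]
scene red 15 [579.9 102.6  45.3]
scene red 14 [574.9 201.   44.3]
scene white 14 [624.6 162.   45. ]
scene flange 274 z 113.7 [588.1 151.1] [50.  69.1] 7.0
   circ [578.4 149.1] 35.5
scene bar 59 z 151.1 [584.5 152.6] [37.4 16.1] 2.6
```

View pics/v7.png

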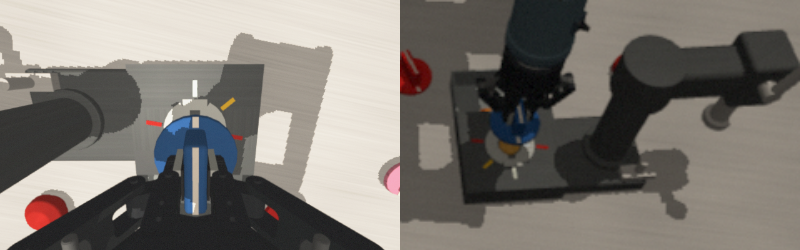

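The left half shows the cap over the socket, its white line at (195,165) in line with the far white mark at (195,88). The cap centre is (576.9, 150.4) and the socket (578.5, 150.4), yaw error ≈0. Shift 1.6 mm in x and lower with a force check.

move_arm:
  deltas: [0.0016, 0, -0.015, 0, 0, 0, 0, -0.015, 0, 0, 0, 0, -0.01, 0, 0, 0, 0, -0.003, 0, 0, 0, 0, -0.003, 0, 0, 0, 0, -0.003, 0, 0, 0, 0, 0, 0, 0, 0, 0, 0, 0, 0]

```text
t: 14.5
position: [0.5802, 0.1504, 0.089]
tcp_rot: [-0.55, 0.444, -0.444, 0.551]
contact_force: [-0.8, -1.0, -0.7]
gripper_width: 0.18
```

```bash
python3 -c "
from h import *
st()"
```

```text
t 14.5 pos [580.2 150.4  89. ] jaw -77.8 F [-0.8 -1.  -0.7] M [-0.17  0.09  0.01] w 15.3 q [ 0.07  0.49  1.61 -0.    1.04  1.43]
```

move_arm:
  deltas: [0, 0, -0.002, 0, 0, 0, 0, -0.002, 0, 0, 0, 0, -0.002, 0, 0, 0, 0, 0, 0, 0, 0, 0, 0, 0, 0]

```text
t: 15.0
position: [0.5803, 0.1504, 0.0825]
tcp_rot: [-0.55, 0.444, -0.444, 0.551]
contact_force: [0.8, -1.3, 1.4]
gripper_width: 0.178
```

```bash
python3 -c "
from h import *
st()"
```

```text
t 15.0 pos [580.3 150.4  82.5] jaw -77.8 F [ 0.8 -1.3  1.4] M [-0.17 -0.26  0.02] w 15.1 q [ 0.07  0.5   1.62 -0.    1.03  1.43]
```

Moving freely into the slots, force only the pad's spring. Continue to flush.

move_arm:
  deltas: [0, 0, -0.002, 0, 0, 0, 0, -0.002, 0, 0, 0, 0, -0.001, 0, 0, 0, 0, -0.001, 0, 0, 0, 0, 0, 0, 0, 0, 0, 0, 0, 0]

```text
t: 15.6
position: [0.5802, 0.1505, 0.0765]
tcp_rot: [-0.55, 0.444, -0.444, 0.551]
contact_force: [3.1, -1.2, 2.6]
gripper_width: 0.176
```

```bash
python3 -c "
from h import *
st()"
```

```text
t 15.6 pos [580.2 150.5  76.5] jaw -77.8 F [ 3.1 -1.2  2.6] M [-0.23 -0.43 -0.03] w 14.9 q [0.07 0.51 1.62 0.   1.01 1.43]
```

move_arm:
  deltas: [0, 0, -0.001, 0, 0, 0, 0, -0.001, 0, 0, 0, 0, 0, 0, 0, 0, 0, 0, 0, 0]

```text
t: 16.0
position: [0.5803, 0.1505, 0.076]
tcp_rot: [-0.55, 0.444, -0.444, 0.551]
contact_force: [-1.1, -2.5, 11.3]
gripper_width: 0.182
```

```bash
python3 -c "
from m import *
meas('b')"
```

```text
t 16.0 pos [580.3 150.5  76. ] jaw -77.8 F [-1.1 -2.5 11.3] M [-0.17  0.15  0.03] w 15.5 q [ 0.07  0.51  1.62 -0.    1.01  1.43]
wrist yel 318 [617.2 121.6  45.7]
wrist red 274 [576.6 200.6  45.6]
wrist red 247 [580.5 102.8  45.7]
wrist white 8798 [602.4 186.5  45.1]
wrist white 14 [579.   89.   45.1]
wrist white 9 [574.3  87.8  44.7]
wrist white 9 [517.8 150.4  45.3]
wrist flange 5569 z 53.0 [590. 153.] [51.6 70.4] 12.6
   circ [580.4 151.1] 35.7
wrist bar 2916 z 90.7 [580.6 151.5] [41.2 46.9] 63.1
top red 18 [580.5 101.1  47. ]
top white 12 [528.9 140.3  46.1]
top flange 113 z 53.7 [567.2 126.2] [36.5 24.5] 0.9
   circ [567.1 127.4] 21.4
scene yel 17 [615.6 122.3  44.6]
scene red 11 [579.8 103.2  45. ]
scene red 13 [575.9 200.5  45.9]
scene white 14 [624.6 162.   44.9]
scene flange 241 z 52.5 [591.  152.2] [48.2 67.8] 6.7
   circ [581.8 150.3] 34.8
scene bar 47 z 89.6 [588.7 156. ] [24.1 35.7] 62.2
```

The flange top reads 53.0 mm, which is bed plus 8, so the cap is flush, with 11 N of push. Turn clockwise, the first 30°.

move_arm:
  deltas: [-0.0005, 0, 0, -5, 0, -0.0005, 0, 0, -5, 0, 0, 0, 0, -5, 0, 0, 0, 0, -5, 0, 0, 0, 0, -5, 0, 0, 0, 0, -5, 0, 0, 0, 0, 0, 0, 0, 0, 0, 0, 0]

```text
t: 16.95
position: [0.5794, 0.1508, 0.076]
tcp_rot: [0.416, -0.571, 0.572, -0.417]
contact_force: [0.5, -0.6, 11.4]
gripper_width: 0.178
```

```bash
python3 -c "
from m import *
meas('c')"|grep -v -e top -e scene
```

```text
t 16.95 pos [579.4 150.8  76. ] jaw -107.8 F [ 0.5 -0.6 11.4] M [-0.02  0.14 -0.16] w 15.2 q [0.07 0.5  1.62 0.   1.01 1.95]
wrist yel 343 [617.2 121.6  45.7]
wrist red 284 [580.3 102.6  45.6]
wrist red 242 [576.4 200.5  45.6]
wrist white 4719 [613.5 183.6  45.1]
wrist white 19 [611.4 170.9  45.2]
wrist white 147 [560.6  92.3  45.2]
wrist white 243 [569.9 197.4  45. ]
wrist white 36 [529.2 181.4  45.2]
wrist white 16 [516.3 158.3  45.2]
wrist flange 5587 z 53.0 [588.8 148.7] [70.6 51.8] 72.2
   circ [579.4 151.7] 35.8
wrist bar 2916 z 90.7 [579.7 151.8] [41.7 47.2] 33.4
   circ [578.1 136.7] 32.3
   circ [580.5 150.9] 35.3
```

move_arm:
  deltas: [0, 0, 0, -5, 0, 0, 0, 0, -5, 0, 0, 0, 0, -5, 0, 0, 0, 0, -5, 0, 0, 0, 0, 0, 0, 0, 0, 0, 0, 0]

```text
t: 17.7
position: [0.5795, 0.1508, 0.076]
tcp_rot: [0.31, -0.635, 0.635, -0.312]
contact_force: [-0.3, -0.8, 12.6]
gripper_width: 0.174
```

Run:
```python
from m import *
meas("d")
w=load("dwrist");W=pts(w)*1000;hs=cv2.cvtColor(w["frame"],cv2.COLOR_BGR2HSV)
top=(np.hypot(W[...,0]-579,W[...,1]-151)<40)&(abs(W[...,2]-91)<2)&(hs[...,1]<110)&(hs[...,2]>110)
M=cv2.connectedComponentsWithStats(top.astype(np.uint8));
for i in range(1,M[0]):
    if M[2][i,4]>30:
        p=W[M[1]==i];vx,vy,x,y=cv2.fitLine(p[:,:2].astype(np.float32),cv2.DIST_L2,0,.01,.01).ravel();print("white line",len(p),np.degrees(np.arctan2(vy,vx)),x,y)
cv2.imwrite("pics/v8.png",np.hstack([w["frame"][20:380,110:530],cv2.resize(load("dscene")["frame"][160:280,340:480],(370,360))]))
```

```text
t 17.7 pos [579.5 150.8  76. ] jaw -127.8 F [-0.3 -0.8 12.6] M [-0.05  0.1  -0.17] w 14.8 q [0.07 0.5  1.62 0.   1.01 2.3 ]
wrist yel 349 [617.2 121.4  45.6]
wrist red 300 [580.4 102.5  45.7]
wrist white 853 [632.7 158.6  45.2]
wrist white 47 [580.   88.3  45.2]
wrist white 2474 [604.5 194.9  45. ]
wrist white 17 [611.2 171.2  45.5]
wrist white 219 [537.7 134.4  45. ]
wrist white 53 [527.  176.1  45.2]
wrist white 38 [541.3 197.8  45.1]
wrist flange 5561 z 53.0 [587.2 145.9] [70.7 52.1] 52.2
   circ [579.5 151.7] 35.8
wrist bar 2909 z 90.7 [579.5 151.6] [47.  41.6] 1.1
top yel 21 [617.  120.9  46.6]
top red 19 [580.4 101.1  46.7]
top white 13 [529.6 140.5  45.8]
top flange 71 z 54.0 [573.2 126.7] [19.1 57.8] 80.4
   circ [574.3 133.1] 29.0
scene yel 16 [615.4 122.3  44.7]
scene red 15 [580.  102.8  44.9]
scene flange 234 z 52.8 [589.9 146.1] [69.7 48.3] 59.5
   circ [581.  150.4] 35.8
scene bar 49 z 89.8 [585.7 141.8] [35.8 21.8] 3.1
white line 1291 -37.754765 579.5923 151.78682
```

View pics/v8.png

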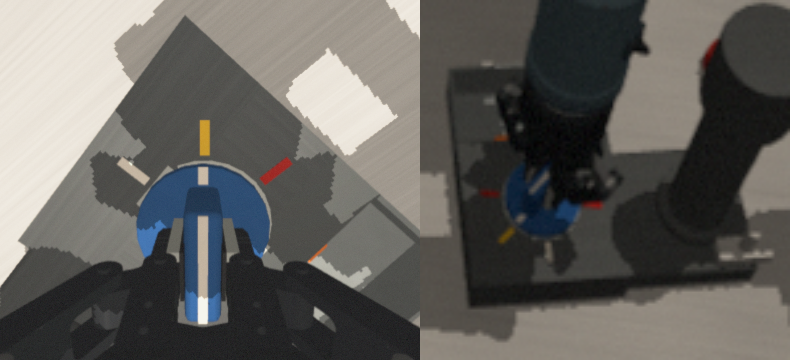

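The left half shows the cap's white line at (203,240) in line with the yellow mark at (204,138). It fits at -37.75° against -37.8° for the marks, with the flange flush. One final check of the bystanders from the last top image, then hand in.

Run:
```python
from h import *
import rig
a,b=pts(load("top0"))*1000,pts(load("dtop"))*1000
for n,x,y,r,zl in(("cup",699,-138,60,60),("punch",627,-398,90,10),("bell",392,341,50,10),("brush",468,-317,75,70)):
    o=[]
    for W in(a,b):
        p=W[(np.hypot(W[...,0]-x,W[...,1]-y)<r)&(W[...,2]>zl)&(W[...,2]<85)];o.append(np.round(cv2.minAreaRect(p[:,:2].astype(np.float32))[0],1))
    print(n,o)
W=b;d=load("dscene")
st();print(rig.close_job());
```

```text
cup [array([ 699.1, -138.3]), array([ 698.6, -138. ])]
punch [array([ 626.6, -398.4]), array([ 626.6, -398.3])]
bell [array([392.1, 341.2]), array([0., 0.])]
brush [array([ 465.7, -316. ]), array([ 468. , -317.8])]
t 17.85 pos [579.5 150.9  76. ] jaw -127.8 F [-0.1 -0.  12.1] M [ 0.01  0.11 -0.16] w 15.4 q [0.07 0.5  1.62 0.   1.01 2.3 ]
the job is handed in; nothing more can be done
None
```

The job is handed in at t ≈ 17.9 s.

- **Scrap:** I swept all three pieces into the tray with the brush. I checked them in the picture taken straight after the sweep, and the bed was clear.
- **Brush:** It is back upright on the shelf, about 2 mm from where it started.
- **Cap:** The large blue cap is still gripped, with its flange top at 53.0 mm, which is flush. The arm pushes down with about 12 N. Its white line is at -37.75°, and the yellow marks are at about -37.8°. That is 50° clockwise of the slots, short of the roughly 63° where a lug meets the click.
- **Bystanders:** The key cup and tag punch are unmoved, within 0.5 mm. The check on the bell failed: the last top image gave no reading there, probably because the arm hid it. The arm's path never went near it.
- **Smaller disagreement:** The wrist camera put the cap's axis about 1 mm from the socket centre I had estimated. That is within the 2 mm clearance of the bore.

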